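# Close up the stack of indexed stone trays and put its lid on

## Robot

A 6-joint arm with a two-finger parallel gripper is mounted at the origin on the work surface. World frame = base frame: x ahead of the robot, y to its left, z up, the work surface at z = 0. Lengths are in mm, angles in rad, forces in N, time in s.
With the tool pointing down it reaches from about 275 to 750 mm from the base axis. Payload 10.2 kg.
Tool frame: the origin (TCP) lies on the centre line of the jaws, within the pads' length; the fingertips stand 14 mm ahead of it and the grasp point (between the pads) lies 5 mm behind it; z points along the fingers, y is the direction in which the jaws open and shut (so a half turn about z gives the same grasp; the last joint's range is limited). The gripper opens to 85 mm and grips with 20 to 120 N. Pads are 22 mm wide; open, the fingers measure 114 mm over their backs; the gripper's body (76 mm by 85 mm) begins 54 mm behind the grasp point. The pads swing forward as they close: fully open they stand 13 mm farther back than shut.
Start: joints at [-0.223, 0.313, 1.498, -0, 1.331, -0.223], TCP at [525.006, -0.014, 245.294] pointing down, gripper open.
Joint ranges: [-2.94, 2.94], [-0.97, 2.17], [0.19, 2.56], [-1.23, 4.37], [0.02, 3.11], [-2.88, 2.88]. Speed limits (rad/s): [2.39, 2.39, 3.01, 3.14, 3.14, 3.14].

## Interface

Orientations are given as a unit quaternion [x, y, z, w].
In Python, from bench import ctrl gives the robot as it stands.
- The arm moves only by the tool apply_moves, never from a script. Its argument "commands" is one flat list of numbers, 6 for each row, row after row: the shift along the tool's x, y, z scaled (see below), then the turn, a rotation vector about the tool's x, y, z scaled (see below). A call has 1 to 12 rows; each row shifts and turns the pose as measured when the row begins, along the tool's axes as they then stand; what a row does not reach is not made up. The controller multiplies each number of a shift by 2 cm and each number of a turn by 8 degrees. A row lasts 1/8 s, in which the tool goes at most 62.5 mm and 10.7 degrees, less where a joint would pass 70% of its speed; a pose out of reach is approached as far as the arm can. A call with a number of a shift or a turn outside -1 to 1 is refused whole. A call with a gripper value outside its range is refused whole. "hand" is the closure, from 0 (fully open) to 1 (shut), set as the call begins (left out, the last holds). The fingers move at their own pace and stop on an object; "force" is the grip in N (left out, the last holds). Time passes only in rows, so rows that do not move let the fingers close. It gives the time, the measured TCP pose, the force and the opening at its end, in the units of the state.
- ctrl.get_obs(): the state, without advancing time (a new reading comes with each control period).
- ctrl.camera(name): name is "scene" or "side" or "wrist"; returns the picture (480x640x3 uint8, red, green, blue); there is no depth.
- ctrl.camera_info(name): a dict with "fx", "fy", "cx", "cy" (pixels), "dist_coeffs" ([k1, k2, p1, p2, k3] as OpenCV has them; the pictures are not rectified), "T" (4x4, takes a point from camera to world coordinates). Camera axes: x right, y up, looking along -z (the intrinsics and any distortion apply to the point x, -y, -z); pixel columns grow to the right and rows downward; lengths in mm; the calibration is good to about 2 mm. A picture is of the moment at which its call begins: read the wrist's pose just before it. camera_info takes no time and is no camera call; for the wrist camera it gives the pose at the moment of the call.
- ctrl.job_done(): hands the job in, once; it reports no verdict.
The state is a dict: "time_s": time; "joints": joint angles; "joint_velocities": joint speeds; "joint_torque": joint torques, N m; "tool_pos": TCP position; "tool_rot": TCP orientation; "force": force on the tool from outside, world axes, zero at the start; "ft_torque": the same for the moment, N m; "finger_gap": finger opening in mm.
Only numpy, scipy, OpenCV 4.12 (cv2) and the standard library are available. Lean on these libraries where they do the work, as an engineer would, in place of code of your own. Each camera call takes 0.05 s, during which the arm holds its last target. There are 200 camera calls.

## Task

The two upper stone trays have been drawn out in opposite directions over the base tray. Close the stack for the safe: slide each one back along the tray below, without lifting or tipping it, until its lugs drop into the notches and it sits flush; then set the lid on the top tray, not dropping it, with its clipped corner over theirs, so that its lugs drop home and it lies flat. Leave the dial gauge, the torch and the loupe where they are.

Things in the scene. Friction and masses are not known exactly. Their poses are not given: they have to be found in the camera images.
- base_tray: Bottom tray of the stack: black plastic, 180 x 96 x 30 mm (x, y, z), 0.8 kg, loose on rubber feet, corner +x +y clipped at 45 degrees (12 mm legs). Origin: centre of underside, z up. Side walls (y = +-48 mm) with rim at z = 30 mm, end walls (x = +-90 mm) 18 mm high. The middle tray is home when its origin is 30 mm straight above this one, same yaw.
- middle_tray: Black stone tray, 180 x 96 x 26 mm, 0.3 kg, ten white stone boxes inside, corner +x +y clipped like the base's. Origin: centre of its floor's underside, z up. End walls (x = +-90 mm) 14 mm high. It rides on its lugs on the base's rim (origin 35 mm up), 14 to 18 mm off home along x, one way or the other; home, it drops 5 mm. Pushed, it carries the top tray along.
- top_tray: Tray of the same make on the middle tray, riding on its lugs, drawn out the other way: 28 to 36 mm off home along the middle tray's x. Origin: centre of its floor's underside, 31 mm above the middle tray's while riding; 26 mm straight above it, same yaw, once home.
- lid: Flat black lid, 180 x 96 x 5 mm, 0.16 kg, lying right way up on its runners, plate 10 mm above the bench. Origin: centre of the plate's underside; x along the length, z up; corner +x +y clipped like the trays'. Same lugs and runners below as a tray: it drops home one way round only. Home, its origin is 26 mm straight above the top tray's, same yaw.
- lid_handle (a point): Middle of the lid's upright aluminium handle, a solid bar 60 mm long (lid x), 14 mm wide (lid y: grip across this), on the middle of the lid, from 5 to 35 mm above the lid's origin. This point is 24 mm above that origin.
- base_tray_corner (a point): Middle of the base tray's clipped edge, at the rim: x = +84, y = +42, z = 30 mm from its origin. Every tray rim has notches 6 mm deep in both 8 mm thick side walls: 28 mm long centred at x = -38 mm and 16 mm long at x = +38 mm.
- middle_tray_corner (a point): Middle of the middle tray's clipped edge, at the rim: x = +84, y = +42, z = 26 mm from its origin. Under both trays and the lid, flush with the side walls, hang lugs 5 mm deep and 8 mm wide: a pair 24 mm long at x = -38 mm and a pair 12 mm long at x = +38 mm.
- top_tray_corner (a point): Middle of the top tray's clipped edge, at the rim: x = +84, y = +42, z = 26 mm from its origin. Under both trays and the lid are also two runners, 140 mm long, 10 mm deep, outer faces at y = +-38 mm; they run with 2 mm play inside the side walls below (inner faces y = +-40 mm), so a tray slides only lengthwise.
- lid_corner (a point): Middle of the lid's clipped edge, on its top face: x = +84, y = +42, z = 5 mm from the lid's origin.
- dial_gauge: Bystander: dial thickness gauge lying flat, steel dial 52 mm across on an ivory C-shaped frame, 110 mm long, 17 mm high. Origin under the dial's centre.
- torch: Bystander: small black torch lying on the bench, 98 mm long (its x), 26 mm thick. Origin under its middle.
- loupe: Bystander: folding steel loupe lying on the bench, 63 mm long, 26 mm wide, 17 mm high. Origin under its lens.
Things that resemble listed ones, but are neither listed nor needed, are in the scene too. What is shaped like the top_tray but blue or purple is not meant.

How it is judged:
By the outcome, as a careful person would: the job done as asked, in the order asked, and still so for the second after the job is handed in, with the robot touching nothing.
It also fails if it takes over 62 s, if anything falls off the work surface, if the arm or the gripper's body presses on something with over 40 N, if the wrist force passes 120 N, or if a joint passes its speed limit or range.

## Working session

There is one attempt and no reset: what is moved stays moved. The work goes in short steps, Python scripts to look and compute and a tool call to move; the robot and the scene stay as the last step left them, time stands still between calls to the robot, and variables do not carry over. Pictures are saved under pics/ and viewed, about 8 in all and at most 12, crops included, and the job is handed in when it is done.

Besides the shell and the picture viewer there is one more tool, called after "Request:" as name(argument=value, ...) on one line, values as JSON. apply_moves: Moves the arm, as the interface text tells. Shifts and turns lie within -1 to 1; 1 stands for 2 cm of shift or 8 degrees of turn. Its arguments: {"type":"object","properties":{"commands":{"type":"array","items":{"type":"number","minimum":-1,"maximum":1}},"hand":{"type":"number"},"force":{"type":"number"}},"required":["commands"]}

```bash
mkdir -p pics; cat > h.py <<'E'
import numpy as np, cv2
from bench import ctrl
def snap(n,f):
    i=ctrl.camera_info(n); im=ctrl.camera(n)[:,:,::-1].copy(); cv2.imwrite(f'pics/{f}.png',im); return im,i
def ray(i,uv):
    K=np.array([[i['fx'],0,i['cx']],[0,i['fy'],i['cy']],[0,0,1]])
    p=cv2.undistortPoints(np.array(uv,float).reshape(-1,1,2),K,np.array(i['dist_coeffs'],float))[:,0]
    T=np.array(i['T']); d=np.c_[p[:,0],-p[:,1],-np.ones(len(p))]@T[:3,:3].T
    return T[:3,3],d
def onz(i,uv,z):
    o,d=ray(i,uv); z=np.broadcast_to(z,len(d)); return o+d*((z-o[2])/d[:,2])[:,None]
def proj(i,P):
    T=np.array(i['T']); q=(np.atleast_2d(P)-T[:3,3])@T[:3,:3]; q=q*[1,-1,-1]
    K=np.array([[i['fx'],0,i['cx']],[0,i['fy'],i['cy']],[0,0,1]])
    return cv2.projectPoints(q,np.zeros(3),np.zeros(3),K,np.array(i['dist_coeffs'],float))[0][:,0]
E
python3 - <<'E'
from h import *
for n in ("scene","side","wrist"):
    im,i=snap(n,n+'0'); print(n,i['fx'],i['cx'],i['cy'],i['dist_coeffs'],np.round(i['T'],3).tolist())
o=ctrl.get_obs();print(o['tool_rot'],o['time_s'],o['force'],o['finger_gap'])
E
```

```text
scene 605.9464150468885 319.20528524279945 247.28558100402734 [0.02247389 0.         0.         0.         0.        ] [[0.852, -0.356, 0.385, 1100.397], [0.524, 0.55, -0.65, -963.482], [0.019, 0.756, 0.655, 1005.801], [0.0, 0.0, 0.0, 1.0]]
side 505.21523896214825 315.2578885573571 234.6649380942498 [-0.12847824  0.          0.          0.          0.        ] [[-0.978, 0.112, -0.174, 326.243], [-0.207, -0.496, 0.843, 1086.366], [0.008, 0.861, 0.509, 766.678], [0.0, 0.0, 0.0, 1.0]]
wrist 400.15756230930054 323.4741755034865 242.46681867879596 [-0.05074721  0.          0.          0.          0.        ] [[1.0, 0.001, 0.002, 525.617], [-0.001, 0.945, 0.328, 83.439], [-0.001, -0.328, 0.945, 373.097], [0.0, 0.0, 0.0, 1.0]]
[ 7.07099103e-01  7.07114299e-01 -2.61812458e-04 -3.97731710e-04] 0.15 [-0.14555946 -0.46785724 -0.04292768] 85.20342371410477
```

View pics/scene0.png

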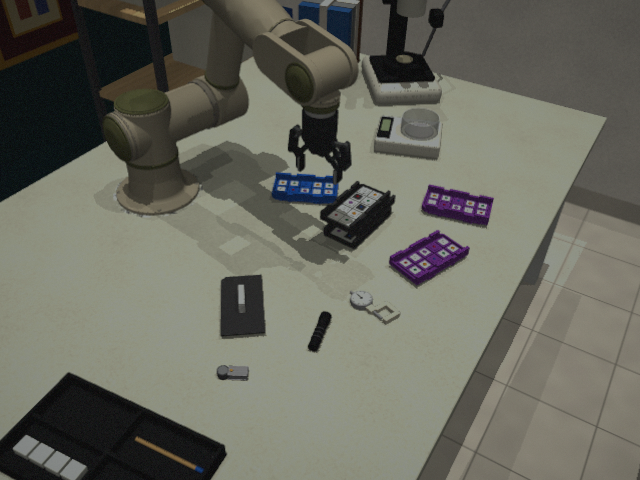

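View pics/side0.png

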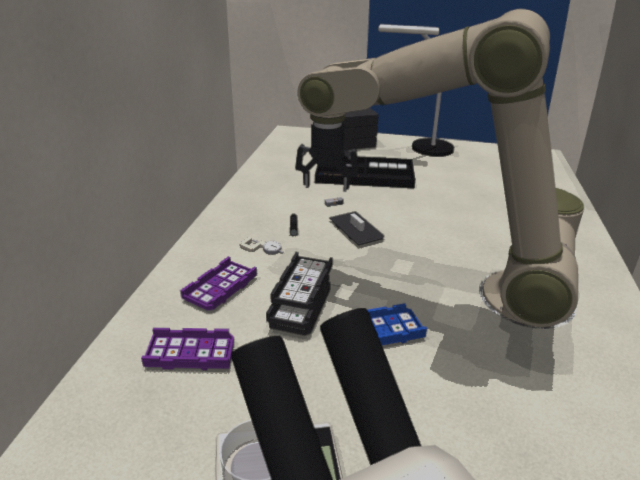

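The scene view shows the stack at about (358,212) and the lid at (242,305) with its handle at (241,298). In the side view the stack is at (300,292) and the lid at (357,228). I'll enlarge these areas.

```bash
python3 - <<'E'
from h import *
s=cv2.imread('pics/scene0.png');d=cv2.imread('pics/side0.png')
f=lambda im,x,y,w,h,k:cv2.convertScaleAbs(cv2.resize(im[y:y+h,x:x+w],None,fx=k,fy=k,interpolation=cv2.INTER_CUBIC),alpha=1.8,beta=20)
A=f(s,310,170,100,75,4);B=f(d,255,245,100,100,3);B=f(d,260,245,100,75,4)
C=f(s,205,265,100,75,4);D=f(d,310,190,100,75,4)
cv2.imwrite('pics/c0.png',np.vstack([np.hstack([A,B]),np.hstack([C,D])]))
i=ctrl.camera_info('scene');j=ctrl.camera_info('side')
print(onz(i,[(358,205),(241,298)],[90,34]),onz(j,[(303,280),(357,222)],[90,34]))
E
```

```text
[[ 558.2018341   137.72097991   90.        ]
 [ 472.51596464 -239.33781517   34.        ]] [[ 543.32316287  170.00588347   90.        ]
 [ 471.292914   -228.88281653   34.        ]]
```

View pics/c0.png

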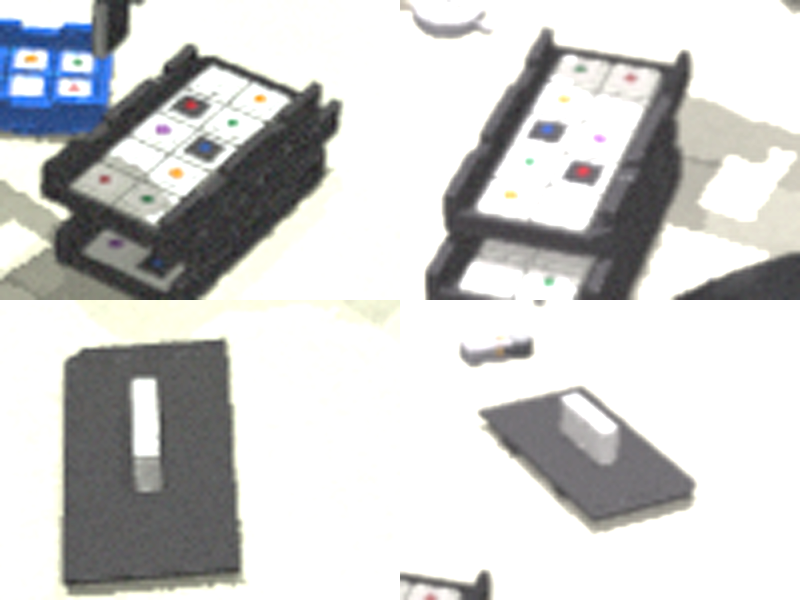

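View pics/wrist0.png

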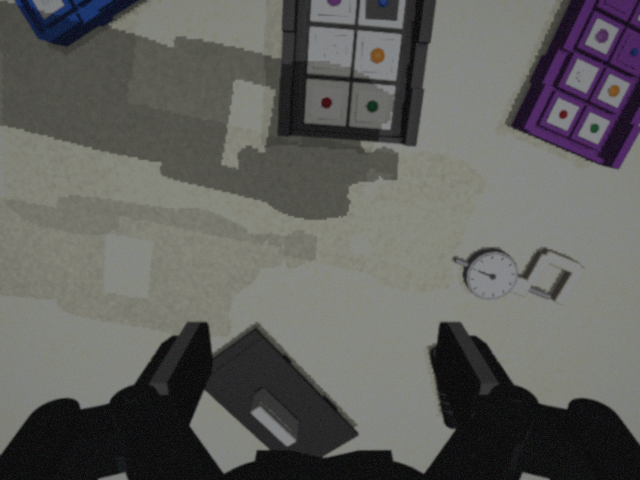

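The wrist view shows the stack running off the top edge, with its near end at (280–415,140). I still need to settle which ends stick out and where the clipped corners are, so I'll move the wrist camera over the stack.

Request:
apply_moves(commands=[1,0.2,-0.6,0,0,0,1,0.2,-0.6,0,0,0,1,0.2,-0.6,0,0,0,1,0.2,-0.6,0,0,0,1,0.2,-0.6,0,0,0,1,0.2,-0.6,0,0,0,1,0.2,-0.6,0,0,0,1,0,-0.6,0,0,0,0,0,0,0,0,0])

```text
time_s: 1.27
tool_pos: [553.3, 164.7, 341.0]
tool_rot: [0.707, 0.707, -0.002, -0.003]
force: [0.0, -0.0, -0.1]
finger_gap: 85.8
```

```bash
python3 - <<'E'
from h import *
im,i=snap('wrist','w1'); print(np.round(i['T'],3).tolist(),ctrl.get_obs()['time_s'])
cv2.imwrite('pics/w1b.png',cv2.convertScaleAbs(im,alpha=1.8,beta=25))
E
```

```text
[[1.0, -0.0, 0.008, 554.932], [-0.002, 0.945, 0.327, 248.049], [-0.007, -0.327, 0.945, 469.287], [0.0, 0.0, 0.0, 1.0]] 1.325
```

View pics/w1b.png

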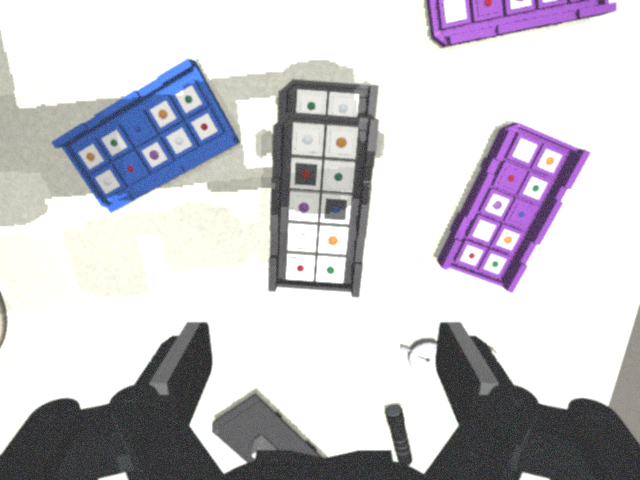

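The wrist view shows the middle tray sticking out at the +y end (top edge at row 82) and the top tray at the −y end (row 292). The slanted, clipped corners look to be at the upper left (285,82). I'll zoom in to confirm and take the corners.

```bash
python3 - <<'E'
from h import *
im=cv2.imread('pics/w1b.png')[70:300,260:390]
c=cv2.rotate(cv2.resize(im,None,fx=3.4,fy=3.4,interpolation=cv2.INTER_CUBIC),cv2.ROTATE_90_COUNTERCLOCKWISE)
cv2.imwrite('pics/c1.png',c);print(c.shape)
E
```

```text
(442, 782, 3)
```

View pics/c1.png

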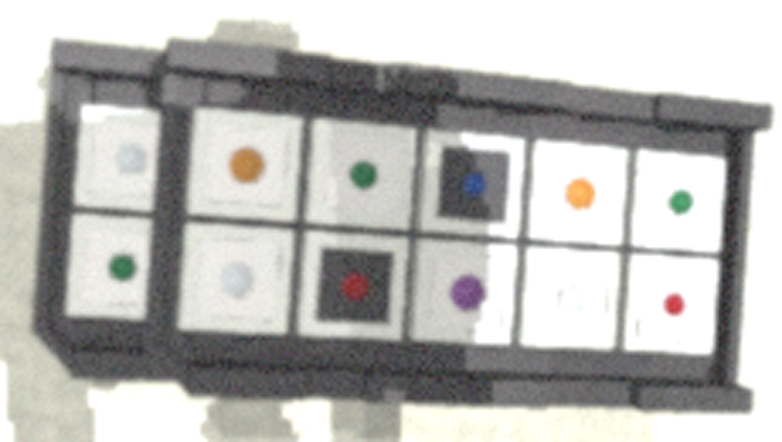

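```bash
python3 - <<'E'
from h import *
T=[[1.0,-0.0,0.008,554.932],[-0.002,0.945,0.327,248.049],[-0.007,-0.327,0.945,469.287],[0,0,0,1]]
i=dict(ctrl.camera_info('wrist'),T=T)
X=np.array([(168,40),(770,105),(750,410),(55,40),(70,376),(36,325)],float)
uv=np.c_[390-X[:,1]/3.4,70+X[:,0]/3.4]
P=onz(i,uv,np.array([92,92,92,61,61,61.]));print(P.round(1))
print(np.linalg.norm(P[0]-P[1]),np.linalg.norm(P[1]-P[2]))
d=P[0]-P[1];print('yaw',np.degrees(np.arctan2(d[1],d[0])), 'top ctr',(P[0]+P[2])/2)
d=P[2]-P[1];print('yaw2',np.degrees(np.arctan2(d[1],d[0]))-90)
s=ctrl.camera_info('scene');sd=ctrl.camera_info('side')
f=lambda p:(205+p[0]/4,265+(p[1]-300)/4)
L=[f(p) for p in [(226,340),(240,572),(64,582),(64,360),(82,350)]]
Q=onz(s,L,15);print(Q.round(1));print(np.linalg.norm(Q[0]-Q[1]),np.linalg.norm(Q[1]-Q[2]))
g=lambda p:(310+(p[0]-400)/4,190+(p[1]-300)/4)
R=onz(sd,[g(p) for p in [(480,412),(582,390),(692,482),(597,518)]],15);print(R.round(1))
for Q_ in (Q,):
  d=Q[0]-Q[1];print('lid yaw',np.degrees(np.arctan2(d[1],d[0])),'ctr',(Q[0]+Q[2])/2)
# handle top midpoints at z=45
print(onz(s,[f((145,378)),f((147,457))],45), onz(sd,[g((572,396)),g((608,436))],45))
E
```

```text
[[601.6 235.4  92. ]
 [588.9  57.7  92. ]
 [495.2  64.3  92. ]
 [604.3 265.2  61. ]
 [509.5 261.3  61. ]
 [524.2 270.3  61. ]]
178.24101732673233 93.99251184293685
yaw 85.90374863740983 top ctr [548.40190343 149.88128607  92.        ]
yaw2 85.94173893413014
[[ 455.  -138.6   15. ]
 [ 566.6 -280.9   15. ]
 [ 491.9 -336.8   15. ]
 [ 385.5 -203.5   15. ]
 [ 389.  -191.1   15. ]]
180.8667638995363 93.29448540201494
[[ 560.4 -269.6   15. ]
 [ 488.2 -323.4   15. ]
 [ 389.3 -199.3   15. ]
 [ 450.7 -134.    15. ]]
lid yaw 128.09837050604634 ctr [ 473.44629211 -237.6830731    15.        ]
[[ 454.42760895 -213.39540095   45.        ]
 [ 492.47328016 -261.78981429   45.        ]] [[ 487.78061567 -255.85645083   45.        ]
 [ 453.17582494 -200.47261714   45.        ]]
```

The top tray measures 178 x 94 mm at yaw 86°, and the trays' +x points to about world +y. The middle tray's end is near (556,269). The lid is at (473,-238), yaw about 128°. I'll take the closed fingers beyond the middle tray's +y end.

Request:
apply_moves(commands=[0.9,0,-0.1,0,0,0.5,0.9,-0.1,0.3,0,0,0,0.9,-0.1,0.5,0,0,0,0.9,0,0.5,0,0,0,0.9,0,0.5,0,0,0,0.9,0,0.7,0,0,0,0.9,0,1,0,0,0,0.9,0,1,0,0,0,0,0,1,0,0,0,0,0,1,0,0,0,0,0,1,0,0,0,0,0,1,0,0,0], hand=1, force=40)

```text
time_s: 2.82
tool_pos: [555.4, 316.7, 155.2]
tool_rot: [0.732, 0.682, -0.006, -0.004]
force: [0.5, -1.2, -0.2]
finger_gap: 0.1
```

Request:
apply_moves(commands=[0,0,1,0,0,0,0,0,1,0,0,0,0,0,1,0,0,0,0,0,1,0,0,0,0,0,1,0,0,0,0,0,0.1,0,0,0,0,0,0,0,0,0])

```text
time_s: 3.7
tool_pos: [550.8, 319.7, 41.5]
tool_rot: [0.731, 0.682, -0.01, -0.006]
force: [0.3, 0.2, -0.1]
finger_gap: 0.1
```

```bash
python3 - <<'E'
from h import *
o=ctrl.get_obs();print(o['tool_pos'],o['tool_rot'])
from scipy.spatial.transform import Rotation as R
print(R.from_quat(o['tool_rot']).as_matrix().round(3))
im,i=snap('wrist','w2')
cv2.imwrite('pics/w2b.png',cv2.convertScaleAbs(im,alpha=1.8,beta=25))
E
```

```text
[550.77734642 319.68239494  41.50576589] [ 0.73146164  0.68179066 -0.00958663 -0.00578519]
[[ 0.07   0.997 -0.022]
 [ 0.998 -0.07  -0.005]
 [-0.006 -0.022 -1.   ]]
```

View pics/w2b.png

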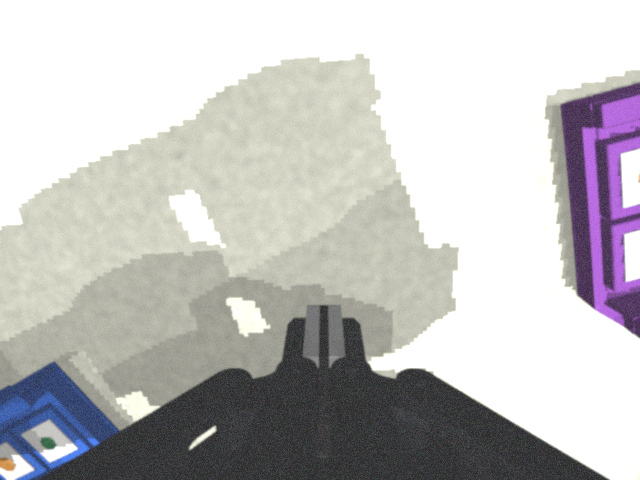

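Request:
apply_moves(commands=[0,0.4,-0.4,-0.15,0.05,0,-0.5,0,0,0,0,0,-0.5,0,0,0,0,0,-0.4,0,0,0,0,0,0,0,0,0,0,0])

```text
time_s: 4.38
tool_pos: [558.3, 288.9, 52.0]
tool_rot: [0.732, 0.681, 0.002, 0.001]
force: [-0.1, -0.2, -0.2]
finger_gap: 0.1
```

Request:
apply_moves(commands=[-0.2,0,0,0,0,0,-0.2,0,0.05,0,0,0,-0.15,0,0,0,0,0,-0.1,0,0,0,0,0])

```text
time_s: 4.88
tool_pos: [557.5, 276.6, 51.2]
tool_rot: [0.732, 0.682, 0.004, 0.0]
force: [-0.1, 3.7, 0.3]
finger_gap: 0.3
```

Contact, 3.7 N. Pushing on slowly.

Request:
apply_moves(commands=[-0.12,0,0,0,0,0,-0.12,0,0,0,0,0,-0.12,0,0,0,0,0,-0.12,0,0,0,0,0])

```text
time_s: 5.38
tool_pos: [556.7, 266.7, 51.2]
tool_rot: [0.732, 0.682, 0.004, 0.0]
force: [-0.0, 3.5, 1.3]
finger_gap: -0.1
```

Request:
apply_moves(commands=[-0.1,0,0,0,0,0,-0.08,0,0,0,0,0])

```text
time_s: 5.62
tool_pos: [556.5, 263.9, 51.2]
tool_rot: [0.732, 0.682, 0.005, -0.0]
force: [0.7, 7.0, -0.3]
finger_gap: -0.0
```

Request:
apply_moves(commands=[-0.08,0,0,0,0,0,-0.06,0,0,0,0,0])

```text
time_s: 5.88
tool_pos: [556.3, 262.2, 51.3]
tool_rot: [0.732, 0.681, 0.006, -0.001]
force: [0.9, 7.4, -0.8]
finger_gap: -0.1
```

The force doubled to 7 N. I'll check whether the tray has dropped before pushing further.

```bash
python3 - <<'E'
from h import *
a,_=snap('side','s3');b,_=snap('scene','sc3')
s=cv2.imread('pics/scene0.png');d=cv2.imread('pics/side0.png')
f=lambda im,x,y:cv2.convertScaleAbs(cv2.resize(im[y:y+75,x:x+100],None,fx=4,fy=4,interpolation=cv2.INTER_CUBIC),alpha=2.5,beta=20)
cv2.imwrite('pics/c3.png',np.vstack([np.hstack([f(s,310,175),f(d,260,260)]),np.hstack([f(b,310,175),f(a,260,260)])]))
E
```

```text
(no output)
```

View pics/c3.png

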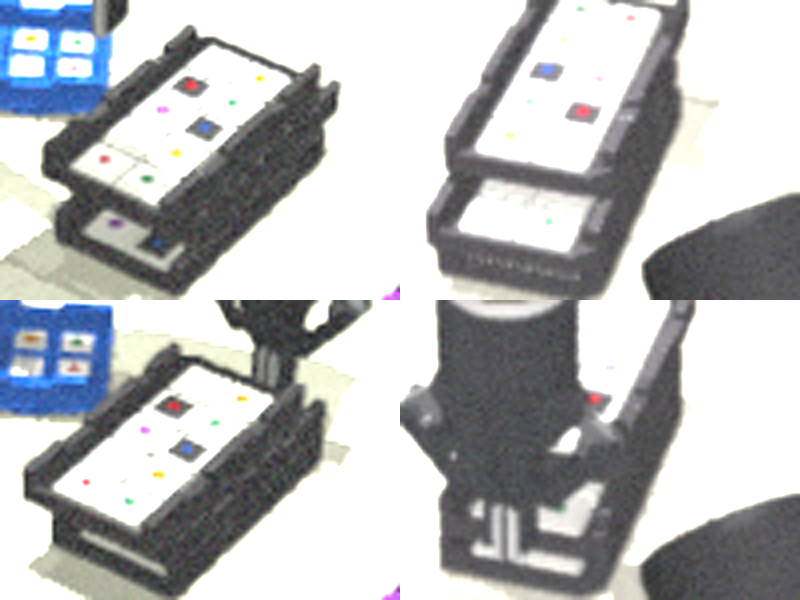

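```bash
python3 - <<'E'
from h import *
i=ctrl.camera_info('scene')
def cent(f,lo,hi):
    im=cv2.imread(f)[175:250,310:410].astype(int); B,G,R=im[...,0],im[...,1],im[...,2]
    out=[]
    for m in ((R>1.8*G)&(R>1.8*B)&(R>60),(B>1.6*R)&(B>50)&(np.arange(100)[None]>32)):
        n,l,st,c=cv2.connectedComponentsWithStats(m.astype('uint8'))
        out.append([(c[k]+[310,175]).round(2).tolist()+[int(st[k][4])] for k in range(1,n) if st[k][4]>3])
    return out
a=cent('pics/scene0.png',0,0);b=cent('pics/sc3.png',0,0);print(a);print(b)
P=onz(i,[(310+190/4,175+85/4)],85)[0];u=np.array([.07,.998,0]);p0=proj(i,P)[0]
for s in (14,16,18,20):
    for dz in (0,-5): print(s,dz,(proj(i,P-s*u+[0,0,dz])[0]-p0).round(2))
E
```

```text
[[[357.2, 195.6, 5]], [[361.0, 206.5, 6]]]
[[], [[356.5, 211.5, 4]]]
14 0 [-2.97  2.58]
14 -5 [-3.08  4.15]
16 0 [-3.4   2.95]
16 -5 [-3.51  4.52]
18 0 [-3.82  3.32]
18 -5 [-3.94  4.9 ]
20 0 [-4.25  3.69]
20 -5 [-4.36  5.27]
```

Blue-dot shift is (−4.5,+5.0) px, against a prediction of (−4,+4.9) for an 18 mm slide with a 5 mm drop. The middle tray is home. Next I go over to the −y end of the top tray.

Request:
apply_moves(commands=[0.7,0,0,0,0,0,0.6,0,-0.3,0,0,0,0,0,-1,0,0,0,0,0,-1,0,0,0,0,0,-1,0,0,0,0,0,-1,0,0,0,0,0,-0.8,0,0,0,-0.7,0,0,0,0,0,-1,0,0,0,0,0,-1,0,0,0,0,0,-1,0,0,0,0,0,-1,0,0,0,0,0])

```text
time_s: 7.48
tool_pos: [549.2, 189.9, 154.9]
tool_rot: [0.731, 0.682, 0.002, -0.001]
force: [-0.9, -0.3, -0.1]
finger_gap: 0.1
```

Request:
apply_moves(commands=[-1,0,0,0,0,0,-1,0,0,0,0,0,-1,0,0,0,0,0,-1,0,0,0,0,0,-1,0,0,0,0,0,-1,0,0,0,0,0,-1,0,0,0,0,0,-0.7,0,0,0,0,0,0,0,0,0,0,0])

```text
time_s: 8.6
tool_pos: [535.9, 22.2, 153.8]
tool_rot: [0.733, 0.68, 0.001, -0.001]
force: [0.1, 0.1, -0.2]
finger_gap: 0.5
```

Request:
apply_moves(commands=[-1,0.1,0,0,0,0,-0.1,0,0.9,0,0,0,0,0,0.9,0,0,0,0,0,0.9,0,0,0,0,0,0.9,0,0,0,0,0,0,0,0,0])

```text
time_s: 9.35
tool_pos: [536.5, 2.3, 80.1]
tool_rot: [0.732, 0.681, 0.002, -0.001]
force: [0.3, 0.6, -0.6]
finger_gap: 0.4
```

```bash
python3 - <<'E'
from h import *
im,i=snap('wrist','w4');print(np.round(i['T'],4).tolist(),ctrl.get_obs()['tool_pos'])
cv2.imwrite('pics/w4b.png',cv2.convertScaleAbs(im,alpha=1.8,beta=25))
E
```

```text
[[0.9973, 0.0693, 0.0222, 542.9601], [-0.0728, 0.9435, 0.3232, 85.023], [0.0014, -0.324, 0.9461, 208.7215], [0.0, 0.0, 0.0, 1.0]] [537.0080485    2.22317268  80.98616122]
```

View pics/w4b.png

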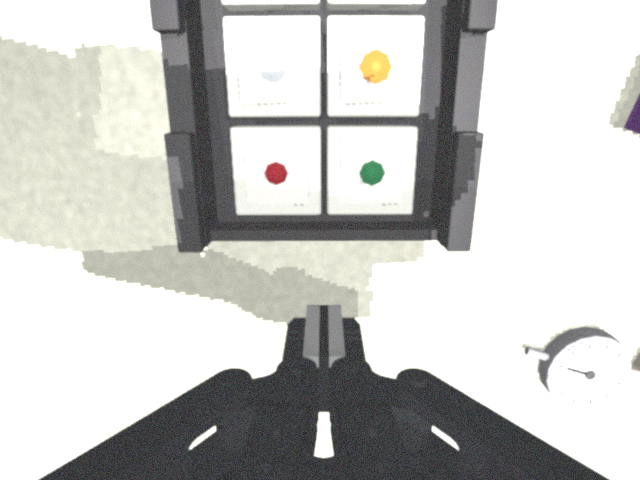

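The fingers are centred on the top tray's end (corners (178,250) and (470,250)) and aligned with it. Lower 6 mm and approach.

Request:
apply_moves(commands=[0.3,0,0.3,0,0,0,0.5,0,0,0,0,0,0.25,0,0,0,0,0,0.2,0,0,0,0,0,0.15,0,0,0,0,0])

```text
time_s: 10.02
tool_pos: [540.1, 32.5, 76.8]
tool_rot: [0.732, 0.682, 0.004, 0.001]
force: [0.1, -1.5, -0.3]
finger_gap: 0.1
```

Request:
apply_moves(commands=[0.12,0,0.1,0,0,0,0.14,0,0,0,0,0,0.14,0,0,0,0,0,0.14,0,0,0,0,0,0.14,0,0,0,0,0,0.14,0,0,0,0,0,0.12,0,0,0,0,0,0.1,0,0,0,0,0])

```text
time_s: 11.02
tool_pos: [541.8, 54.0, 74.8]
tool_rot: [0.732, 0.682, 0.003, 0.002]
force: [-0.3, -0.8, 0.1]
finger_gap: -0.0
```

Request:
apply_moves(commands=[0.12,0,0,0,0,0,0.1,0,0,0,0,0,0.08,0,0,0,0,0])

```text
time_s: 11.4
tool_pos: [542.2, 60.4, 74.8]
tool_rot: [0.732, 0.682, 0.003, 0.002]
force: [-0.8, -1.0, -0.7]
finger_gap: -0.1
```

Request:
apply_moves(commands=[0.08,0,0,0,0,0,0.06,0,0,0,0,0])

```text
time_s: 11.65
tool_pos: [542.5, 63.2, 74.9]
tool_rot: [0.732, 0.682, 0.003, 0.002]
force: [0.2, -4.5, -0.2]
finger_gap: 0.2
```

```bash
python3 - <<'E'
from h import *
import json
def dots(im):
    im=im.astype(int);B,G,R=im[...,0],im[...,1],im[...,2];o=[]
    for m in ((R>2*G)&(R>2*B)&(R>50),(G>1.6*R)&(G>1.3*B)&(G>40)):
        n,l,st,c=cv2.connectedComponentsWithStats(m.astype('uint8'))
        k=[k for k in range(1,n) if st[k][4]>100]; o.append(c[max(k,key=lambda k:c[k][1])])
    return np.array(o)
T=[[0.9973,0.0693,0.0222,542.9601],[-0.0728,0.9435,0.3232,85.023],[0.0014,-0.324,0.9461,208.7215],[0,0,0,1]]
im,i=snap('wrist','w5'); a=dots(cv2.imread('pics/w4.png'));b=dots(im);print(a,b)
j=dict(i,T=T)
L=lambda i,p,z:(lambda P:np.linalg.norm(P[0]-P[1]))(onz(i,p,z))
for za in (66,70,74):
    s=L(j,a,za); zb=[z for z in np.arange(50,90,.25) if L(i,b,z)<=s][0]; print(za,s,zb, onz(j,a,za)[0],onz(i,b,zb)[0])
# end corners in w4
print(onz(j,[(178,250),(470,250)],87))
E
```

```text
[[275.6474359  172.95512821]
 [371.52688172 172.63709677]] [[274.80392157 252.14117647]
 [364.84590164 251.69836066]]
66 34.18314007539301 61.0 [524.51246048  63.64195341  66.        ] [526.95100284  94.76616447  61.        ]
70 33.225102496600904 65.0 [525.02948531  64.24119169  70.        ] [527.54862656  96.21315791  65.        ]
74 32.2670649178089 69.0 [525.54651013  64.84042997  74.        ] [528.14625028  97.66015135  69.        ]
[[492.66991312  44.32674212  87.        ]
 [587.55889026  37.35127784  87.        ]]
```

The dot spacing shows a 5.0 mm drop after a 32 mm slide, so the top tray is home. I'll back off and rise to measure the closed stack from above.

Request:
apply_moves(commands=[-0.6,0,0,0,0,0,-0.5,0,-0.3,0,0,0,0,0,-1,0,0,0,0,0,-1,0,0,0,0.5,0,-1,0,0,0,0.8,0,-1,0,0,0,0.9,0,-1,0,0,0,0.9,0,-1,0,0,0,0,0,-0.6,0,0,0,0,0,0,0,0,0])

```text
time_s: 12.95
tool_pos: [544.3, 97.7, 220.2]
tool_rot: [0.734, 0.68, 0.005, 0.002]
force: [0.4, -0.6, 0.3]
finger_gap: 0.3
```

```bash
cat >> h.py <<'E'
def rect(im,i,z,near,thr=75):
    g=cv2.cvtColor(im,cv2.COLOR_BGR2HSV); m=((im.max(2)<thr)).astype('uint8')
    cs,_=cv2.findContours(m,cv2.RETR_EXTERNAL,cv2.CHAIN_APPROX_NONE); out=[]
    for c in cs:
        if cv2.contourArea(c)<3000: continue
        P=onz(i,c[:,0],z)[:,:2].astype(np.float32); r=cv2.minAreaRect(P)
        b=cv2.boundingRect(c)
        out.append((np.round(r[0],1).tolist(),np.round(r[1],1).tolist(),round(r[2],2),b))
    return out
E
python3 - <<'E'
from h import *
o=ctrl.get_obs();print(o['tool_pos'],o['tool_rot'])
im,i=snap('wrist','w6')
for t in (45,55,65,75): print(t,rect(im,i,82,0,t))
E
```

```text
[544.25129368  97.65562201 220.18735398] [0.73357564 0.67958973 0.00472086 0.00151304]
45 [([537.5, -53.1], [184.7, 532.6], 84.97, (40, 306, 568, 174)), ([547.4, 158.7], [166.8, 94.3], 86.6, (245, 0, 149, 263))]
55 [([537.5, -53.0], [184.7, 532.6], 84.97, (40, 306, 568, 174)), ([548.2, 157.8], [167.6, 94.8], 85.9, (244, 0, 151, 264))]
65 [([537.5, -53.1], [184.8, 534.6], 84.97, (39, 306, 570, 174)), ([688.6, 153.7], [142.6, 16.4], 67.75, (488, 23, 98, 213)), ([390.7, 202.5], [138.5, 52.3], 27.96, (0, 19, 177, 166)), ([548.1, 157.8], [167.6, 95.3], 85.79, (240, 0, 158, 264))]
75 [([537.5, -53.1], [184.8, 534.6], 84.97, (39, 306, 570, 174)), ([688.6, 154.1], [143.8, 18.1], 67.86, (487, 22, 101, 214)), ([390.2, 202.2], [140.7, 53.4], 28.08, (0, 18, 177, 169)), ([546.5, 158.0], [167.7, 98.6], 86.01, (240, 0, 158, 264))]
```

The width of 95 mm and yaw of 85.9° fit, but the far end is cut off by the frame. Shift a little and repeat.

Request:
apply_moves(commands=[0.6,0,-0.8,0,0,0,0,0,-0.4,0,0,0,0,0,0,0,0,0])

```text
time_s: 13.38
tool_pos: [544.1, 107.5, 241.5]
tool_rot: [0.734, 0.679, 0.002, -0.0]
force: [-0.1, 0.2, 0.5]
finger_gap: -0.3
```

```bash
python3 - <<'E'
from h import *
from scipy.spatial.transform import Rotation as R
o=ctrl.get_obs();print(o['tool_pos'],R.from_quat(o['tool_rot']).as_matrix().round(4).tolist(),o['time_s'])
im,i=snap('wrist','w7'); np.save('T7.npy',i['T'])
for t in (45,55,65): print(t,[r for r in rect(im,i,82,0,t) if r[1][0]>150 and r[1][1]<120])
E
```

```text
[544.08633076 107.46272187 241.50501605] [[0.0787, 0.9969, 0.003], [0.9969, -0.0787, 0.004], [0.0042, 0.0027, -1.0]] 13.375
45 [([548.2, 162.7], [174.6, 93.8], 86.33, (253, 9, 135, 255))]
55 [([548.1, 162.6], [176.0, 94.1], 86.3, (252, 8, 139, 257))]
65 [([548.4, 163.2], [177.6, 95.2], 86.05, (250, 6, 144, 259))]
```

The closed stack is centred at (548.2,162.9), yaw about 86.1°, in agreement with the contact estimate. On to the lid, with the same viewing geometry.

Request:
apply_moves(commands=[-1,0,0.2,0,0,0,-1,0,0.2,0,0,0,-1,0,0.2,0,0,0,-1,0,0.2,0,0,0,-1,0,0.2,0,0,0,-1,0,0.2,0,0,0,-1,0,0.2,0,0,0,-1,0,0.2,0,0,0,-1,0,0.2,0,0,0,-1,0,0.2,0,0,0,-1,0,0.2,0,0,0,-1,0,0.2,0,0,0], hand=0.4)

```text
time_s: 14.92
tool_pos: [519.5, -142.2, 181.2]
tool_rot: [0.735, 0.678, -0.002, -0.007]
force: [-0.5, 0.7, -0.7]
finger_gap: 51.3
```

Request:
apply_moves(commands=[-1,0,0.2,0,0,0,-1,0,0.1,0,0,0,-1,0,0,0,0,0,-1,0,0,0,0,0,-0.9,0,0,0,0,0,0,0,0,0,0,-0.85,0,0,0,0,0,-0.85,0,0,0,0,0,-0.85,0,0,0,0,0,-0.85,0,0,0,0,0,-0.85,0,0,0,0,0,-0.6,0,0,0,0,0,0])

```text
time_s: 16.42
tool_pos: [510.3, -252.6, 173.9]
tool_rot: [0.46, 0.888, 0.001, -0.006]
force: [-0.5, -0.0, -0.2]
finger_gap: 51.3
```

```bash
python3 - <<'E'
from h import *
from scipy.spatial.transform import Rotation as R
o=ctrl.get_obs();print(o['tool_pos'],R.from_quat(o['tool_rot']).as_matrix().round(4).tolist(),o['time_s'],np.round(o['joints'],2))
im,i=snap('wrist','w8')
for t in (60,75,90): print(t,[r for r in rect(im,i,15,0,t)])
E
```

```text
[ 510.31088663 -252.60948971  173.93190836] [[-0.577, 0.8166, -0.0109], [0.8166, 0.5771, 0.007], [0.012, -0.0049, -0.9999]] 16.425 [-0.66  0.48  1.45 -0.    1.23 -1.28]
60 [([596.4, -399.5], [637.9, 196.0], 35.66, (0, 310, 629, 170)), ([660.5, -213.4], [29.6, 101.2], 13.37, (469, 228, 86, 118)), ([472.2, -235.1], [94.3, 178.0], 38.12, (221, 38, 142, 253))]
75 [([596.1, -399.1], [637.9, 196.9], 35.66, (0, 309, 629, 171)), ([660.0, -213.5], [30.8, 101.9], 13.05, (469, 228, 86, 119)), ([472.2, -235.2], [95.3, 178.6], 38.15, (218, 37, 146, 255))]
90 [([596.1, -399.1], [637.9, 196.9], 35.66, (0, 309, 629, 171)), ([658.9, -213.6], [33.7, 103.0], 13.4, (466, 227, 90, 120)), ([472.2, -235.0], [96.9, 180.0], 37.74, (217, 36, 147, 256))]
```

The lid is at (472.2,−235.1), yaw 128.0°, and measures 96.9 x 180.0 mm. Align over the handle, then descend.

Request:
apply_moves(commands=[0,0,0,-0.03,-0.08,-0.35,0.85,-0.45,0,0,0,0,0.85,-0.45,0,0,0,0,0,0,0.9,0,0,0,0,0,0.9,0,0,0,0,0,0.9,0,0,0,0,0,0,0,0,0])

```text
time_s: 17.35
tool_pos: [474.4, -238.2, 119.4]
tool_rot: [0.443, 0.896, -0.0, 0.001]
force: [-0.1, -0.5, -0.3]
finger_gap: 51.6
```

```bash
cat > p.py <<'E'
from h import *
import sys
from scipy.spatial.transform import Rotation as R
o=ctrl.get_obs();M=R.from_quat(o['tool_rot']).as_matrix();p=np.array(o['tool_pos'])
yaw=np.degrees(np.arctan2(M[1,0],M[0,0]));t=np.array([float(v) for v in sys.argv[1:4]]);y=float(sys.argv[4])
d=M.T@(t-p); c,s=np.cos(np.radians(y)),np.sin(np.radians(y)); G=np.array([[c,s,0],[s,-c,0],[0,0,-1]]).T
print(p.round(1),'yaw',yaw.round(2),'shift mm',d.round(1),'units',(d/20).round(2),'rot units',(np.degrees(R.from_matrix(M.T@G.T).as_rotvec())/8).round(3),'F',np.round(o['force'],1),o['time_s'])
E
python3 p.py 472.2 -235.1 33 128
```

```text
[ 474.4 -238.2  119.4] yaw 127.36 shift mm [ 3.9  0.1 86.4] units [0.2  0.   4.32] rot units [ 0.002  0.01  -0.08 ] F [-0.1 -0.5 -0.3] 17.35
```

Request:
apply_moves(commands=[0.2,0,0.9,0,0,-0.08,0,0,0.9,0,0,0,0,0,0.9,0,0,0,0,0,0.8,0,0,0,0,0,0.1,0,0,0,0,0,0,0,0,0])

```text
time_s: 18.1
tool_pos: [474.5, -237.5, 50.0]
tool_rot: [0.44, 0.898, -0.001, 0.005]
force: [0.3, 0.1, 1.3]
finger_gap: 51.3
```

```bash
python3 p.py 472.2 -235.1 33 128
```

```text
[ 474.5 -237.5   50. ] yaw 127.77 shift mm [ 3.5 -0.4 17. ] units [ 0.17 -0.02  0.85] rot units [ 0.014  0.065 -0.029] F [0.3 0.1 1.3] 18.1
```

Request:
apply_moves(commands=[0.15,0,0.4,0.015,0.065,-0.03,0,0,0.35,0,0,0,0,0,0,0,0,0])

```text
time_s: 18.48
tool_pos: [473.0, -235.3, 34.9]
tool_rot: [0.438, 0.899, -0.0, 0.0]
force: [0.4, -0.2, 0.3]
finger_gap: 51.2
```

```bash
python3 p.py 472.2 -235.1 33 128
```

```text
[ 473.  -235.3   34.9] yaw 128.02 shift mm [ 0.7 -0.6  1.9] units [ 0.03 -0.03  0.1 ] rot units [0.001 0.007 0.002] F [ 0.4 -0.2  0.3] 18.475
```

Request:
apply_moves(commands=[0,0,0.05,0,0,0,0,0,0,0,0,0,0,0,0,0,0,0,0,0,0,0,0,0,0,0,0,0,0,0], hand=1, force=50)

```text
time_s: 19.1
tool_pos: [473.3, -235.4, 34.2]
tool_rot: [0.438, 0.899, -0.0, 0.001]
force: [-0.1, 0.5, -0.7]
finger_gap: 12.6
```

```bash
python3 p.py 472.2 -235.1 33 128
```

```text
[ 473.3 -235.4   34.2] yaw 128.02 shift mm [ 0.9 -0.6  1.2] units [ 0.05 -0.03  0.06] rot units [0.002 0.012 0.002] F [-0.1  0.5 -0.7] 19.1
```

Gripped (12.6 mm gap). Lift and rotate towards yaw 86°.

Request:
apply_moves(commands=[0,0,-0.5,0,0,0,0,0,-0.8,0,0,0,0,0,-0.8,0,0,0,0,0,-0.8,0,0,0.5,0,0,-0.9,0,0,0.7,0,0,-0.9,0,0,0.7,0,0,-0.9,0,0,0.7,0,0,-0.9,0,0,0.7,0,0,0,0,0,0.7,0,0,0,0,0,0.7,0,0,0,0,0,0.3,0,0,0,0,0,0])

```text
time_s: 20.6
tool_pos: [473.0, -235.1, 181.1]
tool_rot: [0.727, 0.687, 0.001, 0.006]
force: [-1.4, 0.1, -1.3]
finger_gap: 12.9
```

```bash
python3 p.py 548.1 162 180 86.1
```

```text
[ 473.  -235.1  181.1] yaw 86.72 shift mm [400.7  52.2  -1.2] units [20.04  2.61 -0.06] rot units [0.068 0.05  0.078] F [-1.4  0.1 -1.3] 20.6
```

Request:
apply_moves(commands=[0.5,0.12,0,0.06,0.05,0.08,0.9,0.12,0,0,0,0,0.9,0.12,0,0,0,0,0.9,0.12,0,0,0,0,0.9,0.12,0,0,0,0,0.9,0.12,0,0,0,0,0.9,0.12,0,0,0,0,0.9,0.12,0,0,0,0,0.9,0.12,0,0,0,0,0.9,0.12,0,0,0,0,0.9,0.12,0,0,0,0,0.9,0.12,0,0,0,0])

```text
time_s: 22.1
tool_pos: [517.2, -12.7, 182.0]
tool_rot: [0.729, 0.684, 0.001, -0.0]
force: [0.7, 0.4, -1.6]
finger_gap: 13.3
```

```bash
python3 p.py 548.1 162 180 86.1
```

```text
[517.2 -12.7 182. ] yaw 86.33 shift mm [176.3  19.6   2.2] units [8.82 0.98 0.11] rot units [ 0.005 -0.007  0.029] F [ 0.7  0.4 -1.6] 22.1
```

Request:
apply_moves(commands=[0.9,0.12,0,0,0,0,0.9,0.12,0,0,0,0,0.9,0.12,0,0,0,0,0.9,0.12,0,0,0,0,0.9,0.12,0,0,0,0,0.9,0.12,0,0,0,0,0.9,0.1,0,0,0,0,0.8,0,0,0,0,0,0.5,0,0,0,0,0,0,0,0,0,0,0])

```text
time_s: 23.35
tool_pos: [542.9, 151.5, 181.9]
tool_rot: [0.728, 0.686, 0.0, -0.0]
force: [-0.8, -0.3, -0.9]
finger_gap: 13.3
```

```bash
python3 p.py 548.1 162 180 86.1
```

```text
[542.9 151.5 181.9] yaw 86.58 shift mm [10.8  4.6  1.9] units [0.54 0.23 0.1 ] rot units [-0.    -0.007  0.06 ] F [-0.8 -0.3 -0.9] 23.35
```

Request:
apply_moves(commands=[0.52,0.22,0.6,0,-0.01,0.06,0,0,0.9,0,0,0,0,0,0.7,0,0,0,0,0,0,0,0,0])

```text
time_s: 23.85
tool_pos: [548.5, 161.8, 134.6]
tool_rot: [0.732, 0.681, -0.001, -0.0]
force: [1.0, -0.4, -1.1]
finger_gap: 13.1
```

```bash
python3 p.py 548.1 162 122 86.1
```

```text
[548.5 161.8 134.6] yaw 85.92 shift mm [ 0.2 -0.4 12.6] units [ 0.01 -0.02  0.63] rot units [-0.008  0.006 -0.023] F [ 1.  -0.4 -1.1] 23.85
```

Hovering 18 mm above the rim. Check the alignment visually before lowering.

```bash
python3 - <<'E'
from h import *
a,i=snap('wrist','w9');b,_=snap('scene','sc9');c,_=snap('side','s9')
g=lambda im:cv2.convertScaleAbs(im,alpha=2,beta=25)
f=lambda im,x,y:cv2.resize(im[y:y+75,x:x+100],(400,300),interpolation=cv2.INTER_CUBIC)
A=cv2.resize(a[:330,120:520],None,fx=1,fy=1)
out=np.vstack([np.hstack([g(f(b,310,165)),g(f(c,255,245))]),np.zeros((300,800,3),'uint8')])
out[300:600,200:600]=g(a[30:330,120:520]); cv2.imwrite('pics/c9.png',out)
E
```

```text
(no output)
```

View pics/c9.png

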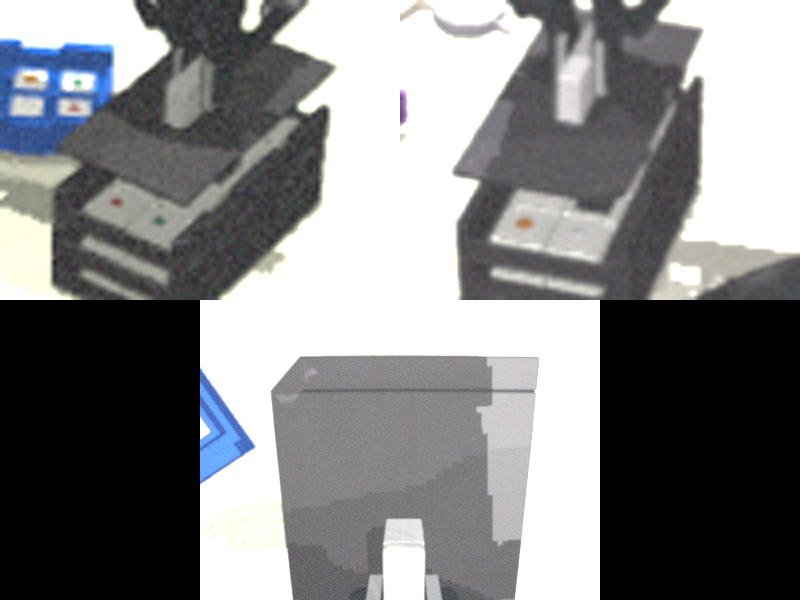

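The stack is closed flush, and the lid's clipped corner (upper left in the wrist view) sits over the trays'. Lowering gently.

Request:
apply_moves(commands=[0,0,0.4,0,0,-0.02,0,0,0.25,0,0,0,0,0,0.15,0,0,0,0,0,0,0,0,0])

```text
time_s: 24.5
tool_pos: [549.6, 161.8, 120.2]
tool_rot: [0.731, 0.683, 0.001, 0.001]
force: [-0.2, -0.5, -1.6]
finger_gap: 13.3
```

```bash
python3 p.py 548.1 162 106 86.1
```

```text
[549.6 161.8 120.2] yaw 86.08 shift mm [ 0.1 -1.6 14.2] units [ 0.01 -0.08  0.71] rot units [ 0.027  0.001 -0.002] F [-0.2 -0.5 -1.6] 24.5
```

Request:
apply_moves(commands=[0,-0.08,0,0.03,0,0,0,0,0.1,0,0,0,0,0,0.1,0,0,0,0,0,0.08,0,0,0])

```text
time_s: 25.0
tool_pos: [548.1, 161.9, 114.6]
tool_rot: [0.731, 0.683, 0.0, -0.0]
force: [-0.7, -0.7, -1.8]
finger_gap: 13.2
```

```bash
python3 p.py 548.1 162 106 86.1
```

```text
[548.1 161.9 114.6] yaw 86.08 shift mm [ 0.1 -0.   8.6] units [ 0.   -0.    0.43] rot units [ 0.    -0.    -0.002] F [-0.7 -0.7 -1.8] 25.0
```

Request:
apply_moves(commands=[0,0,0.1,0,0,0,0,0,0.08,0,0,0,0,0,0.06,0,0,0])

```text
time_s: 25.38
tool_pos: [548.1, 161.9, 109.4]
tool_rot: [0.731, 0.683, -0.0, -0.0]
force: [-0.4, 0.2, -0.4]
finger_gap: 13.5
```

Request:
apply_moves(commands=[0,0,0.07,0,0,0,0,0,0.05,0,0,0,0,0,0,0,0,0])

```text
time_s: 25.75
tool_pos: [548.1, 161.9, 106.7]
tool_rot: [0.731, 0.683, -0.0, -0.0]
force: [-0.6, -0.6, -0.4]
finger_gap: 13.2
```

Request:
apply_moves(commands=[0,0,0.04,0,0,0,0,0,0.03,0,0,0,0,0,0,0,0,0])

```text
time_s: 26.12
tool_pos: [548.2, 161.9, 106.2]
tool_rot: [0.731, 0.683, 0.0, 0.0]
force: [-0.2, -1.1, -2.5]
finger_gap: 13.0
```

Request:
apply_moves(commands=[0,0,0.05,0,0,0,0,0,0.04,0,0,0,0,0,0,0,0,0])

```text
time_s: 26.5
tool_pos: [548.3, 161.9, 106.2]
tool_rot: [0.731, 0.683, 0.0, 0.001]
force: [0.3, -1.7, -0.8]
finger_gap: 13.0
```

It stopped at z = 106.2, exactly the expected home height (the lid origin is 24.2 mm below, at 82). Release.

Request:
apply_moves(commands=[0,0,0,0,0,0,0,0,0,0,0,0,0,0,0,0,0,0,0,0,0,0,0,0], hand=0.5)

```text
time_s: 27.0
tool_pos: [548.6, 162.0, 105.9]
tool_rot: [0.731, 0.683, 0.001, 0.001]
force: [-0.2, 0.0, -0.5]
finger_gap: 42.9
```

Request:
apply_moves(commands=[0,0,-0.3,0,0,0,0,0,-0.8,0,0,0,0,0,-1,0,0,0,0,0,-1,0,0,0,0,0,-1,0,0,0,0,0,-1,0,0,0,-1,0,-0.8,0,0,0,-1,0,0,0,0,0,-0.6,0,0,0,0,0,0,0,0,0,0,0])

```text
time_s: 28.25
tool_pos: [544.9, 106.1, 236.6]
tool_rot: [0.731, 0.682, 0.003, 0.003]
force: [-0.3, 0.5, 0.1]
finger_gap: 42.5
```

```bash
python3 p.py 548.1 162 241 86.1; python3 - <<'E'
from h import *
a,i=snap('wrist','w10');b,_=snap('scene','sc10');c,_=snap('side','s10')
for z in (87,92): print(z,[r for r in rect(a,i,z,0,70) if r[1][0]>120 and r[1][1]<200])
for t in (85,100): print(t,[r for r in rect(a,i,87,0,t) if r[1][0]>120 and r[1][1]<200])
g=lambda im:cv2.convertScaleAbs(im,alpha=2,beta=25)
f=lambda im,x,y:cv2.resize(im[y:y+75,x:x+100],(400,300),interpolation=cv2.INTER_CUBIC)
out=np.vstack([np.hstack([g(f(b,310,165)),g(f(c,255,245))]),np.zeros((300,800,3),'uint8')])
out[300:600,:400]=g(a[0:300,120:520]); out[300:600,400:]=g(cv2.resize(b[260:410,205:405],(400,300))); cv2.imwrite('pics/c10.png',out)
E
```

```text
[544.9 106.1 236.6] yaw 86.06 shift mm [56.  -0.6 -4.4] units [ 2.8  -0.03 -0.22] rot units [ 0.07  -0.003 -0.005] F [-0.3  0.5  0.1] 28.25
87 [([548.6, 162.6], [178.1, 95.2], 86.08, (246, 0, 150, 268))]
92 [([548.6, 163.1], [174.9, 93.5], 86.08, (246, 0, 150, 268))]
85 [([688.5, 156.1], [144.0, 17.1], 69.31, (478, 37, 99, 203)), ([546.1, 162.5], [178.7, 100.7], 86.07, (245, 0, 152, 269)), ([393.8, 206.9], [149.1, 84.5], 26.92, (0, 0, 208, 198))]
100 [([721.0, 144.6], [145.4, 90.4], 69.84, (474, 36, 166, 229)), ([542.8, 162.7], [179.0, 107.6], 86.03, (236, 0, 161, 269)), ([385.7, 199.6], [173.9, 88.8], 29.21, (0, 0, 210, 202))]
```

View pics/c10.png

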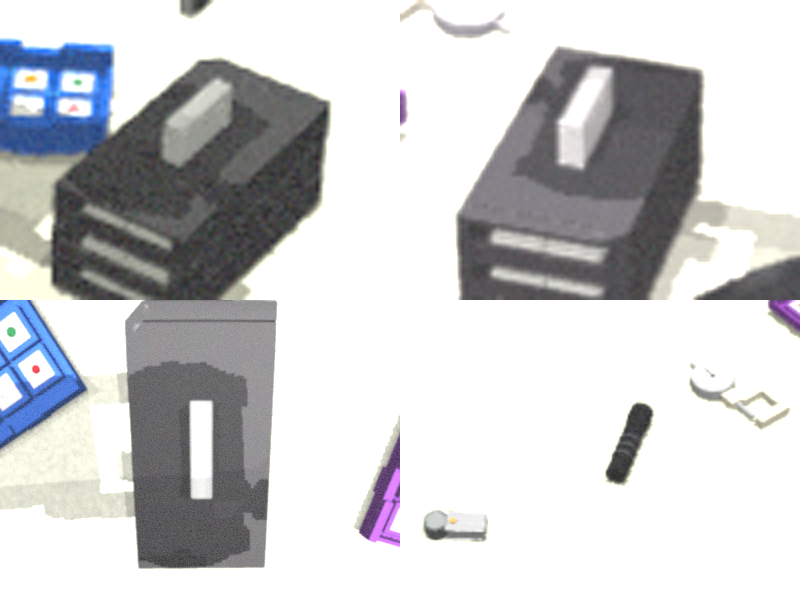

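The lid lies flush with no gap, centred at (548.6,162.6), yaw 86.1°, with clipped corners stacked. The gauge, torch and loupe are in place. Handing in.

```bash
python3 -c "
from bench import ctrl
print(ctrl.job_done(),ctrl.get_obs()['time_s'])"
```

```text
the job is handed in; nothing more can be done
the job is handed in; nothing more can be done
```

The stack is closed and handed in, at about 28 s of the 62 s allowed. I pushed the middle tray about 17 mm to its notches, then the top tray 32 mm, both with the fingers closed. Then I gripped the lid by its handle, turned it 42° and lowered it home, not dropping it.

**Checks that agreed:**
- **Trays:** the marks on the stone boxes showed each tray dropping about 5 mm into its notches.
- **Lid height:** the descent stopped at the expected home height, with the lid's underside about 82 mm above the bench.
- **Final pictures:** the lid lies flat with no gap, centred at (548.6, 162.6) at yaw 86.1°. The stack before it measured (548.2, 162.9) at 86.1°. The clipped corners line up, and the gauge, torch and loupe look unmoved.

**Checks that disagreed or stayed weak:**
- **Lid contact force:** the wrist force was too noisy to show the lid touching down, so I judged that by height and the pictures.
- **Lid position before the grasp:** the side-camera reading of the handle was up to 13 mm off the scene camera's. I relied on the close wrist view instead.

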